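# Sort rebuilt brake pistons by weight

### The arm

A 6-joint arm with a two-finger parallel gripper is mounted at the origin on the work surface. World frame = base frame: x ahead of the robot, y to its left, z up, the work surface at z = 0. Lengths are in m, angles in rad, forces in N, time in s.
With the tool pointing down it reaches from about 0.225 to 0.875 m from the base axis. Payload 3.4 kg.
Tool frame: the origin (TCP) lies midway between the tips of the shut fingers; the grasp point (between the pads) lies 19 mm behind it (manip.pinch_z is the z of the grasp point in the tool frame, in m); z points along the fingers, x is the direction in which the jaws open and shut, and the axes are right-handed (so a half turn about z gives the same grasp; the last joint's range is limited). The gripper opens to 85 mm and grips with 20 to 120 N. Pads are 22 mm wide; open, the fingers measure 114 mm over their backs; the gripper's body (76 mm by 85 mm) begins 54 mm behind the grasp point. The pads swing forward as they close: fully open they stand 13 mm farther back than shut.
Start: joints at [1.106, 0.276, 1.505, -0, 1.361, -0.121], TCP at [0.194, 0.541, 0.208] pointing down, gripper open.
Joint ranges: [-2.89, 2.89], [-0.75, 2.08], [0.22, 2.7], [-1.18, 4.32], [0.11, 2.71], [-2.7, 2.7]. Speed limits (rad/s): [2.57, 2.57, 3.14, 3.14, 3.14, 3.14].

### API

Orientations are given as a unit quaternion [w, x, y, z].
In Python, from rig import manip gives the robot as it stands. The module is installed in compiled form; this text tells all that it offers.
- The arm moves only by the tool drive_tool, never from a script. Its argument "steps" is a list of rows, each a list of 5 numbers: the shift along the tool's x, y, z in mm, then the turn about the tool's z in rad, then the gripper command: -1 is shut, 1 is fully open, values between are in proportion. A call has 1 to 5 rows; each row is the pose to reach, as a shift and turn from the pose measured when the call began, along the tool's axes at that moment; what a row does not reach only later rows make up. A row lasts 1/10 s, in which the tool goes at most 50 mm and 8.59 degrees, less where a joint would pass 70% of its speed; a pose out of reach is approached as far as the arm can. A call with a gripper value outside its range is refused whole. The fingers move at their own pace and stop on an object; "squeeze" is the grip in N (left out, the last holds). Time passes only in rows, so rows that repeat a pose let the fingers close. It gives the time, the measured TCP pose, the force and the opening at its end, in the units of the state.
- manip.get_state(): the state, without advancing time (a new reading comes with each control period).
- manip.get_image(name): name is "scene" or "top" or "wrist"; returns the picture (480x640x3 uint8, blue, green, red); there is no depth.
- manip.get_calibration(name): a dict with "camera_matrix" (3x3 intrinsics, pixels), "rvec" (rotation vector, rad) and "tvec" (3), from world to camera coordinates, as OpenCV has them. Camera axes: x right, y down, z forward; pixel columns grow to the right and rows downward; lengths in m; the calibration is good to about 2 mm. A picture is of the moment at which its call begins: read the wrist's pose just before it. get_calibration takes no time and is no camera call; for the wrist camera it gives the pose at the moment of the call.
- manip.sign_off(): hands the job in, once; it reports no verdict.
Trained networks look in the newest picture that a camera, given by its name, has taken for a name from the list of things; names that differ only in an ending like _2 or _b are one class to them, and where a whole thing is asked for, a point or a joint stands for the part that bears it (a point fixed in the world has none). Each returns a list of dicts, best first, with "conf" (0 to 1); they miss things now and then, are a little off and sometimes report something else, mostly with a low value. They report only what shows in the picture. A call takes as long as a camera call. They do not tell look-alikes from the thing itself.
- manip.masks_of(camera, name): "pixels" (480x640 bool, what is visible of it) and "location" ([column, row] in pixels, amid what is visible of it).
The state is a dict: "clock": time; "qpos": joint angles; "qd": joint speeds; "effort": joint torques, N m; "position": TCP position; "ee_rot": TCP orientation; "contact_force": force on the tool from outside, world axes, zero at the start; "moment": the same for the moment, N m; "width": finger opening in m.
Only numpy, scipy, OpenCV 4.12 (cv2) and the standard library are available. Lean on these libraries where they do the work, as an engineer would, in place of code of your own. Each camera call takes 0.05 s, during which the arm holds its last target.

### The job

The two plain steel pistons look alike, but some are thick-walled and some thin: one at a time, lift each just clear of the bench, hold it still to feel its weight, then stand it upright in the rectangular tray if it weighs more than half a kilo or in the round dish if it weighs less. Both may turn out to belong in the same place, and one within 50 g of half a kilo may go in either. Never tip a piston over.

Things in the scene. Friction and masses are not known exactly. Their poses are not given: they have to be found in the camera images.
- piston_a_center (a point): plain round steel piston, closed at both ends, 48 mm in diameter and 60 mm tall, with one shallow groove 6 to 13 mm below its top; it stands upright on the bench and weighs anything from 136 g to 850 g, which cannot be seen. The point is its centre, 30 mm above its underside; z is up its axis. The other piston looks just the same.
- piston_b_center (a point): plain round steel piston, closed at both ends, 48 mm in diameter and 60 mm tall, with one shallow groove 6 to 13 mm below its top; it stands upright on the bench and weighs anything from 136 g to 850 g, which cannot be seen. The point is its centre, 30 mm above its underside; z is up its axis. The other piston looks just the same.
- tray: rectangular open steel tray fixed to the bench, for the heavy pistons: outside 190 mm along its x, 140 mm along its y, 18 mm high, walls and floor 4 mm thick (inner floor 182 by 132 mm). Origin at the centre of its underside, on the bench; the inner floor is 4 mm above it. It may lie to the left or the right of the pistons and be turned by up to 15 degrees.
- dish: round open steel dish fixed to the bench, for the light pistons: 164 mm across at the foot, 184 mm at the rim, 18 mm high, wall and floor 4 mm thick (flat inner floor about 156 mm across). Origin at the centre of its underside, on the bench; the inner floor is 4 mm above it. It lies on the other side of the pistons from the tray.
Things that resemble listed ones, but are neither listed nor needed, are in the scene too. What is shaped like the part that bears piston_b_center but red or yellow is not meant. Leave any red look-alike of the part that bears piston_a_center alone.

How it is judged:
By the outcome, as a careful person would: the job done as asked, in the order asked, and still so for the second after the job is handed in, with the robot touching nothing.
It also fails if it takes over 64 s, if anything falls off the work surface, if the arm or the gripper's body presses on something with over 40 N, if the wrist force passes 120 N, or if a joint passes its speed limit or range.

## Working session

There is one attempt and no reset: what is moved stays moved. The work goes in short steps, Python scripts to look and compute and a tool call to move; the robot and the scene stay as the last step left them, time stands still between calls to the robot, and variables do not carry over. Pictures are saved under pics/ and viewed, and the job is handed in when it is done.

Besides the shell and the picture viewer there is one more tool, called after "Request:" by a JSON object that holds its "method" and its "body", one argument or row to a line. drive_tool: Moves the arm, as the interface text tells. Its arguments: {"type":"object","properties":{"steps":{"type":"array","items":{"type":"array","items":{"type":"number"}}},"squeeze":{"type":"number"}},"required":["steps"]}

```bash
mkdir -p pics
python3 - <<'E'
from rig import manip
import cv2,numpy as np
s=manip.get_state()
for k,v in s.items(): print(k,np.round(v,4))
print(manip.pinch_z)
for c in ["scene","top"]:
    im=manip.get_image(c); cv2.imwrite(f"pics/{c}0.png",im)
    cal=manip.get_calibration(c)
    R=cv2.Rodrigues(np.array(cal["rvec"],float))[0]
    print(c,"campos",-R.T@np.array(cal["tvec"]).ravel())
    for n in ["piston_a_center","tray","dish"]:
        for d in manip.masks_of(c,n):
            m=d["pixels"]; ys,xs=np.where(m)
            print(c,n,round(d["conf"],2),np.round(d["location"],1),m.sum(),xs.min(),xs.max(),ys.min(),ys.max(), im[m].mean(0).round())
print(manip.get_state()["clock"])
E
```

```text
clock 0.0
qpos [ 1.106   0.2766  1.5061 -0.      1.3607 -0.121 ]
qd [-0.0014  0.002   0.0016  0.0004 -0.002  -0.0016]
effort [ 8.00000e-04 -4.16773e+01 -2.45805e+01 -1.00000e-04  1.09000e-02
  0.00000e+00]
position [0.1936 0.5408 0.2076]
ee_rot [ 4.000e-04  8.176e-01  5.757e-01 -8.000e-04]
contact_force [ 0.0753 -0.0007  0.0651]
moment [ 0.0362 -0.0549 -0.0367]
width 0.0856
-0.0187
scene campos [ 0.96360894 -0.7316956   0.6985811 ]
scene piston_a_center 0.89 [238.3 232.1] 728 223 247 215 249 [14. 15. 73.]
scene piston_a_center 0.87 [277.7 235.1] 727 267 290 218 252 [63. 62. 66.]
scene piston_a_center 0.74 [278.7 207.3] 602 264 285 188 219 [13. 14. 71.]
scene tray 0.7 [365.2 186.4] 2839 320 412 162 215 [82. 81. 84.]
scene dish 0.83 [205.3 343.5] 6851 152 258 303 386 [96. 94. 99.]
top campos [0.48824275 0.01538495 1.05675167]
top piston_a_center 0.88 [352.1 331.9] 608 341 367 321 349 [21. 23. 94.]
top piston_a_center 0.86 [332.1 289.2] 528 322 347 277 302 [106. 107. 106.]
top piston_a_center 0.82 [285.8 328.7] 649 270 297 315 343 [26. 28. 96.]
top tray 0.66 [181.7 250.5] 7555 134 228 198 309 [93. 94. 99.]
top dish 0.65 [487.3 266.9] 7284 442 536 218 314 [98. 98. 98.]
0.4
```

View pics/scene0.png

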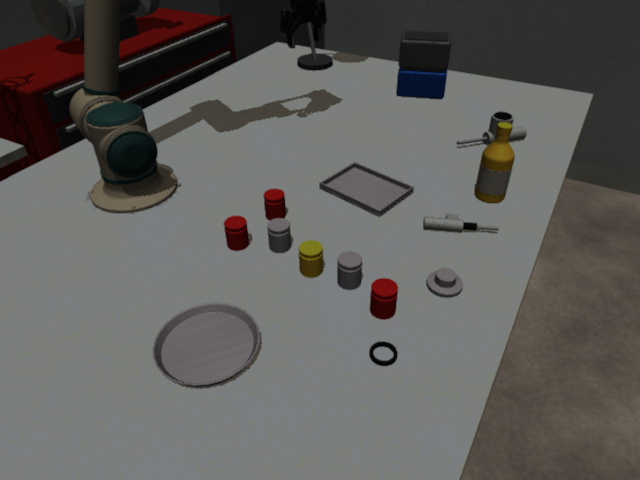

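View pics/top0.png

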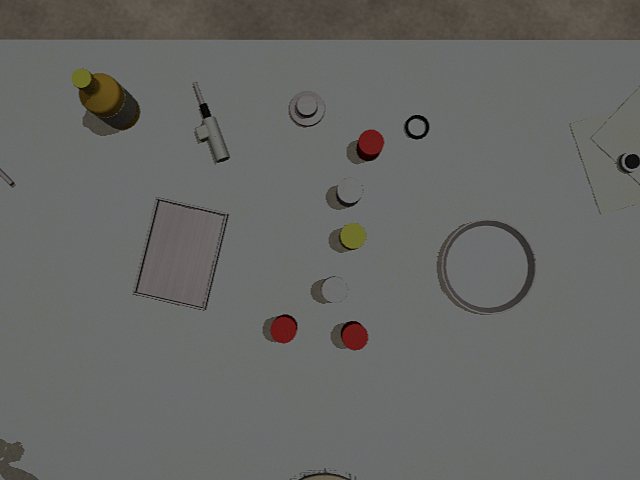

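The top view shows the steel pistons at about (334,290) and (348,192). The tray is on the left at (182,252), the dish is on the right at (487,267), and there are red and yellow look-alikes close by. Next I'll measure their positions.

```bash
cat > h.py <<'E'
import cv2,numpy as np
from rig import manip
def ray(c,uv,z,cal=None):
    cal=cal or manip.get_calibration(c)
    R=cv2.Rodrigues(np.array(cal["rvec"],float))[0];t=np.array(cal["tvec"],float).ravel()
    K=np.array(cal["camera_matrix"],float)
    uv=np.atleast_2d(np.array(uv,float))
    d=np.c_[uv,np.ones(len(uv))]@np.linalg.inv(K).T@R
    o=-R.T@t
    return o+d*((z-o[2])/d[:,2])[:,None]
def proj(c,P,cal=None):
    cal=cal or manip.get_calibration(c)
    return cv2.projectPoints(np.array(P,float).reshape(-1,3),np.array(cal["rvec"],float),np.array(cal["tvec"],float),np.array(cal["camera_matrix"],float),None)[0].reshape(-1,2)
def silh(c,x,y,z0=0.,r=.024,h=.06):
    a=np.linspace(0,2*np.pi,40)
    P=np.array([[x+r*np.cos(t),y+r*np.sin(t),z] for z in(z0,z0+h) for t in a])
    return cv2.convexHull(proj(c,P).astype(np.float32)).reshape(-1,2)
E
python3 - <<'E'
from h import *
im=cv2.imread("pics/top0.png"); g=im.astype(int)
crop=cv2.resize(im[120:360,220:420],None,fx=3,fy=2.5*1.2-0.5,interpolation=cv2.INTER_CUBIC)
for (u,v) in [(334,290),(348,192),(284,329),(354,336),(352,236),(370,145)]:
    print((u,v),ray("top",(u,v),.06).round(4))
# scene top face centers
for (u,v) in [(279,226),(349,260),(310,248)]:
    print("scene",ray("scene",(u,v),.06).round(4))
cs=[(157,199),(228,214),(206,309),(134,294)]
P=ray("top",cs,.018);print("tray",P.round(4),P.mean(0), [np.linalg.norm(P[i]-P[i-1]).round(3) for i in range(4)])
gx=cv2.cvtColor(im,cv2.COLOR_BGR2GRAY)
cv2.imwrite("pics/z1.png",cv2.resize(im[110:360,250:420],None,fx=3.5,fy=2.4*1,interpolation=cv2.INTER_CUBIC) if 0 else cv2.resize(cv2.convertScaleAbs(im[170:310,280:400],alpha=1.8),None,fx=4,fy=4,interpolation=cv2.INTER_CUBIC))
D=ray("top",[(439,267),(536,267),(487,219),(487,314)],.018);print("dish",D.round(4))
E
```

```text
(334, 290) [[ 0.4543 -0.018   0.06  ]]
(348, 192) [[ 0.6341 -0.0445  0.06  ]]
(284, 329) [[0.384  0.0729 0.06  ]]
(354, 336) [[ 0.3711 -0.054   0.06  ]]
(352, 236) [[ 0.5529 -0.0514  0.06  ]]
(370, 145) [[ 0.7218 -0.0857  0.06  ]]
scene [[ 0.4616 -0.0256  0.06  ]]
scene [[ 0.6397 -0.0542  0.06  ]]
scene [[ 0.5555 -0.0581  0.06  ]]
tray [[0.6271 0.3187 0.018 ]
 [0.5981 0.1828 0.018 ]
 [0.4176 0.2229 0.018 ]
 [0.4462 0.3593 0.018 ]] [0.52223904 0.27092929 0.018     ] [np.float64(0.185), np.float64(0.139), np.float64(0.185), np.float64(0.139)]
dish [[ 0.4961 -0.2199  0.018 ]
 [ 0.4958 -0.4055  0.018 ]
 [ 0.5879 -0.3135  0.018 ]
 [ 0.4068 -0.3099  0.018 ]]
```

View pics/z1.png

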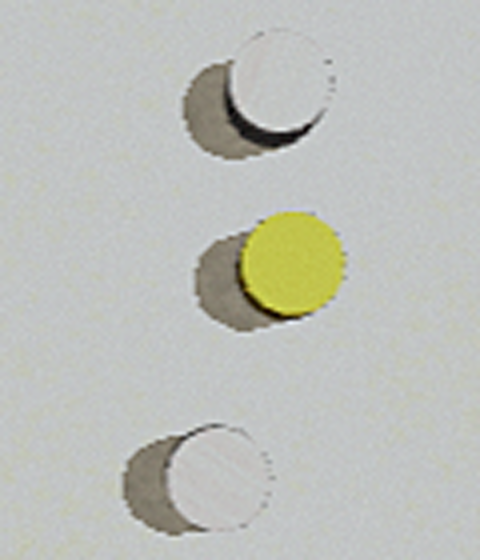

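Run:
```python
from h import *
a=ray("top",(334.75-.4,289.5-.4),.06)[0];b=ray("top",(350.2-.4,190-.4),.06)[0]
print(a,b,ray("top",(353,235.5),.06))
im=cv2.imread("pics/scene0.png")
big=cv2.resize(cv2.convertScaleAbs(im[180:310,220:400],alpha=1.6),None,fx=4,fy=4,interpolation=cv2.INTER_CUBIC)
for p in (a,b):
    s=silh("scene",p[0],p[1]); 
    cv2.polylines(big,[((s-[220,180]+.5)*4).astype(int)],True,(0,255,0),1)
cv2.imwrite("pics/z2.png",big)
```

```text
[ 0.45593087 -0.01867994  0.06      ] [ 0.63858954 -0.0478011   0.06      ] [[ 0.55380435 -0.05323564  0.06      ]]
```

View pics/z2.png

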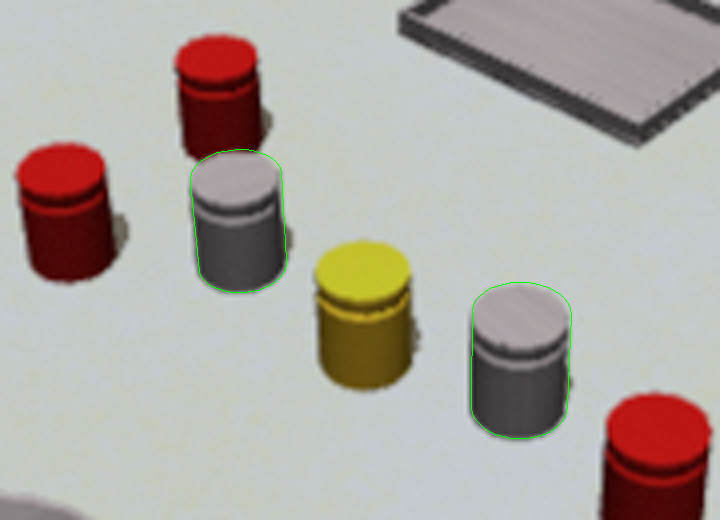

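Both silhouettes match the scene view: a is at about (0.456,-0.019) and b at about (0.639,-0.048). I'll set up a move helper, then start.

```bash
cat >> h.py <<'E'
from scipy.spatial.transform import Rotation as Rn
def delta(target,ang=np.pi/2):
    s=manip.get_state();q=s["ee_rot"];R=Rn.from_quat([q[1],q[2],q[3],q[0]]).as_matrix()
    d=R.T@(np.array(target)-s["position"])*1000
    a=np.arctan2(R[1,0],R[0,0]); turn=-((ang-a+np.pi)%(2*np.pi)-np.pi)
    print("t",round(s["clock"],2),"pos",np.round(s["position"],4),"shift",d.round(1),"turn",round(turn,4),"tilt",R[:,2].round(4),"F",np.round(s["contact_force"],2),"w",round(s["width"],4))
E
python3 -c "
from h import *
delta([.456,-.0187,.13])"
```

```text
t 0.4 pos [0.1938 0.5413 0.2083] shift [-438.8  435.6   78.4] turn -0.3438 tilt [-1.e-04 -2.e-04 -1.e+00] F [ 0.13 -0.14  0.46] w 0.0854
```

Request:
{"method": "drive_tool", "body": {
  "steps": [
    [-439,436,78,-0.344,1],
    [-439,436,78,-0.344,1],
    [-439,436,78,-0.344,1],
    [-439,436,78,-0.344,1],
    [-439,436,78,-0.344,1]
  ]
}}

```text
clock: 0.9
position: [0.2984, 0.3178, 0.1775]
ee_rot: [0.0, 0.707, 0.708, 0.0]
contact_force: [1.9, 0.2, 0.4]
width: 0.0853
```

```bash
python3 -c "
from h import *
delta([.456,-.0187,.13])"
```

```text
t 0.9 pos [0.2984 0.3178 0.1775] shift [-336.7  157.1   47.6] turn 0.0012 tilt [ 8.e-04  2.e-04 -1.e+00] F [1.94 0.18 0.44] w 0.0853
```

Request:
{"method": "drive_tool", "body": {
  "steps": [
    [-337,157,48,0,1],
    [-337,157,48,0,1],
    [-337,157,48,0,1],
    [-337,157,48,0,1],
    [-337,157,48,0,1]
  ]
}}

```text
clock: 1.4
position: [0.4035, 0.0928, 0.1459]
ee_rot: [0.001, 0.707, 0.708, 0.001]
contact_force: [0.6, 0.2, -0.8]
width: 0.0851
```

```bash
python3 -c "
from h import *
delta([.456,-.0187,.13])"
```

```text
t 1.4 pos [0.4035 0.0928 0.1459] shift [-111.6   52.4   15.9] turn 0.0011 tilt [ 2.3e-03  5.0e-04 -1.0e+00] F [ 0.64  0.23 -0.82] w 0.0851
```

Request:
{"method": "drive_tool", "body": {
  "steps": [
    [-112,52,16,0,1],
    [-112,52,16,0,1],
    [-112,52,16,0,1],
    [-112,52,16,0,1],
    [-112,52,16,0,1]
  ]
}}

```text
clock: 1.9
position: [0.4553, -0.0192, 0.1297]
ee_rot: [-0.0, 0.707, 0.707, 0.001]
contact_force: [-0.5, 0.6, 0.7]
width: 0.0854
```

Run:
```python
from h import *
delta([.456,-.0187,.016])
im=manip.get_image("wrist");cal=manip.get_calibration("wrist")
for p in [(.456,-.0187),(.554,-.053)]:
    a=np.linspace(0,2*np.pi,40)
    s=proj("wrist",[[p[0]+.024*np.cos(t),p[1]+.024*np.sin(t),.06] for t in a],cal)
    cv2.polylines(im,[s.astype(int)],True,(0,255,0),1)
cv2.imwrite("pics/w1.png",im)
```

```text
t 1.9 pos [ 0.4553 -0.0192  0.1297] shift [  0.4   0.5 113.7] turn -0.0007 tilt [ 0.0013  0.0013 -1.    ] F [-0.5   0.57  0.66] w 0.0854
```

View pics/w1.png

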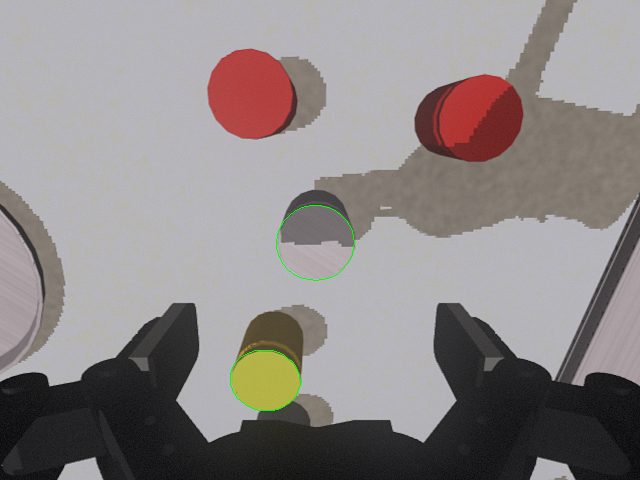

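The wrist view agrees: piston a's top is centred at (316,242), inside the predicted circle and between the fingers. Descending.

Request:
{"method": "drive_tool", "body": {
  "steps": [
    [0.4,0.5,30,0,1],
    [0.4,0.5,60,0,1],
    [0.4,0.5,90,0,1],
    [0.4,0.5,114,0,1],
    [0.4,0.5,114,0,1]
  ]
}}

```text
clock: 2.45
position: [0.4522, -0.0159, 0.0138]
ee_rot: [-0.003, 0.706, 0.708, -0.001]
contact_force: [-0.6, 1.1, 0.8]
width: 0.0855
```

Request:
{"method": "drive_tool", "body": {
  "steps": [
    [0,0,0,0,1],
    [0,0,0,0,1],
    [0,0,0,0,1]
  ]
}}

```text
clock: 2.75
position: [0.4532, -0.0157, 0.015]
ee_rot: [-0.002, 0.706, 0.708, -0.0]
contact_force: [0.2, 0.9, -0.2]
width: 0.085
```

```bash
python3 -c "
from h import *
delta([.456,-.0187,.016])
for c in range(3):
    manip.get_image('wrist'); print(manip.get_state()['contact_force'].round(2) if hasattr(manip.get_state()['contact_force'],'round') else manip.get_state()['contact_force'])"
```

```text
t 2.75 pos [ 0.4532 -0.0157  0.015 ] shift [-3.   2.8 -1. ] turn 0.0036 tilt [-0.0027  0.0025 -1.    ] F [ 0.25  0.88 -0.23] w 0.085
[-0.28  0.19  0.57]
[-0.44 -0.48  0.64]
[-0.09  0.06 -0.39]
```

Request:
{"method": "drive_tool", "body": {
  "steps": [
    [-3,2.8,-1,0,1],
    [-3,2.8,-1,0,1]
  ]
}}

```text
clock: 3.1
position: [0.4569, -0.0196, 0.0162]
ee_rot: [-0.001, 0.706, 0.708, 0.0]
contact_force: [-0.2, -0.5, -0.2]
width: 0.0855
```

```bash
python3 -c "
from h import *
delta([.456,-.0187,.016])"
```

```text
t 3.1 pos [ 0.4569 -0.0196  0.0162] shift [ 0.9 -0.9  0.2] turn 0.0026 tilt [-0.0014  0.002  -1.    ] F [-0.16 -0.55 -0.17] w 0.0855
```

Request:
{"method": "drive_tool", "body": {
  "steps": [
    [0.9,-0.9,0,0,-1],
    [0.9,-0.9,0,0,-1],
    [0.9,-0.9,0,0,-1],
    [0.9,-0.9,0,0,-1],
    [0.9,-0.9,0,0,-1]
  ],
  "squeeze": 60
}}

```text
clock: 3.6
position: [0.4559, -0.0189, 0.0165]
ee_rot: [-0.001, 0.706, 0.708, 0.0]
contact_force: [-1.1, -1.9, 5.7]
width: 0.0458
```

```bash
python3 -c "
from h import *
delta([.456,-.0187,.016])"
```

```text
t 3.6 pos [ 0.4559 -0.0189  0.0165] shift [0.2 0.1 0.5] turn 0.0029 tilt [-0.0015  0.0017 -1.    ] F [-1.05 -1.94  5.7 ] w 0.0458
```

Request:
{"method": "drive_tool", "body": {
  "steps": [
    [0,0,0,0,-1],
    [0,0,-5,0,-1],
    [0,0,-10,0,-1],
    [0,0,-15,0,-1],
    [0,0,-15,0,-1]
  ]
}}

```text
clock: 4.1
position: [0.4563, -0.0189, 0.0319]
ee_rot: [-0.001, 0.706, 0.708, 0.0]
contact_force: [0.3, 0.9, -6.7]
width: 0.0462
```

Request:
{"method": "drive_tool", "body": {
  "steps": [
    [0,0,0,0,-1],
    [0,0,0,0,-1],
    [0,0,0,0,-1],
    [0,0,0,0,-1],
    [0,0,0,0,-1]
  ]
}}

```text
clock: 4.6
position: [0.4562, -0.0189, 0.0318]
ee_rot: [-0.001, 0.706, 0.708, 0.0]
contact_force: [-0.2, -0.5, -7.1]
width: 0.0465
```

```bash
cat > weigh.py <<'E'
from h import *
F=[];M=[];E=[]
for i in range(30):
    im=manip.get_image("scene"); s=manip.get_state(); F.append(s["contact_force"]);M.append(s["moment"]);E.append(s["effort"])
F=np.array(F);print(F.mean(0).round(3),F.std(0).round(2),"first/second half z",F[:15,2].mean().round(2),F[15:,2].mean().round(2))
print("effort",np.mean(E,0).round(3),"mom",np.mean(M,0).round(3))
print("mass est",(-F[:,2].mean()/9.81).round(3))
delta([.5,0,.12])
import sys
cv2.imwrite(sys.argv[1],im)
E
python3 weigh.py pics/s1.png
```

```text
[ 0.044  0.067 -7.168] [0.65 0.53 0.51] first/second half z -7.21 -7.13
effort [ 0.0000e+00 -3.7659e+01 -1.9076e+01  7.0000e-03  1.4000e-02  0.0000e+00] mom [-0.002  0.001 -0.003]
mass est 0.731
t 6.1 pos [ 0.4563 -0.0189  0.0319] shift [ 18.9  43.7 -88.1] turn 0.003 tilt [-6.0e-04  1.5e-03 -1.0e+00] F [-0.76 -0.21 -7.7 ] w 0.046
```

View pics/s1.png

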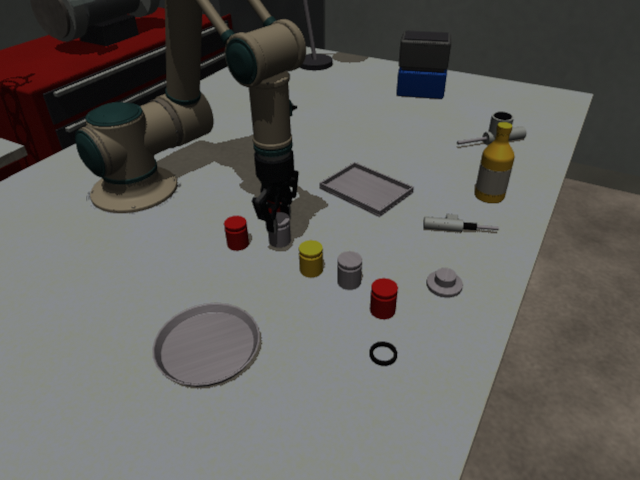

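Piston a shows clear of the bench and weighs about 0.73 kg, so it's heavy and goes in the tray. Raising and carrying it over.

Request:
{"method": "drive_tool", "body": {
  "steps": [
    [0,0,-25,0,-1],
    [0,0,-55,0,-1],
    [0,0,-80,0,-1],
    [0,0,-85,0,-1],
    [0,0,-85,0,-1]
  ]
}}

```text
clock: 6.6
position: [0.4567, -0.0191, 0.1173]
ee_rot: [0.0, 0.706, 0.708, 0.001]
contact_force: [-0.5, 0.0, -8.2]
width: 0.0462
```

```bash
python3 -c "
from h import *
delta([.481,.280,.115],1.353)"
```

```text
t 6.6 pos [ 0.4567 -0.0191  0.1173] shift [299.   25.2   2.7] turn 0.2208 tilt [ 0.0012  0.0012 -1.    ] F [-0.5   0.04 -8.24] w 0.0462
```

Request:
{"method": "drive_tool", "body": {
  "steps": [
    [20,2,0,0.03,-1],
    [50,4,0,0.05,-1],
    [90,8,0,0.08,-1],
    [130,11,0,0.11,-1],
    [170,14,0,0.14,-1]
  ]
}}

```text
clock: 7.1
position: [0.4686, 0.152, 0.1154]
ee_rot: [-0.001, 0.754, 0.656, -0.001]
contact_force: [1.0, -0.1, -7.4]
width: 0.0459
```

```bash
python3 -c "
from h import *
delta([.481,.280,.115],1.353)"
```

```text
t 7.1 pos [0.4686 0.152  0.1154] shift [128.4  -5.4   0.4] turn 0.079 tilt [-2.8e-03  4.0e-04 -1.0e+00] F [ 0.97 -0.13 -7.35] w 0.0459
```

Request:
{"method": "drive_tool", "body": {
  "steps": [
    [40,-2,0,0.03,-1],
    [80,-4,0,0.06,-1],
    [110,-5,0,0.079,-1],
    [128,-5.4,0,0.079,-1],
    [128,-5.4,0,0.079,-1]
  ]
}}

```text
clock: 7.6
position: [0.4803, 0.2814, 0.1134]
ee_rot: [-0.002, 0.779, 0.627, -0.002]
contact_force: [-0.1, -0.1, -6.6]
width: 0.0459
```

Request:
{"method": "drive_tool", "body": {
  "steps": [
    [0,0,0,0,-1],
    [0,0,0,0,-1]
  ]
}}

```text
clock: 7.8
position: [0.4794, 0.2801, 0.1122]
ee_rot: [-0.002, 0.779, 0.627, -0.004]
contact_force: [0.2, -0.9, -7.0]
width: 0.0459
```

```bash
python3 -c "
from h import *
cv2.imwrite('pics/t1.png',manip.get_image('top'))
cv2.imwrite('pics/w2.png',manip.get_image('wrist'))
delta([.481,.280,.022],1.353)"
```

```text
t 7.9 pos [0.48   0.2802 0.113 ] shift [ 0.3  1.6 91. ] turn 0.0018 tilt [-6.3e-03 -8.0e-04 -1.0e+00] F [-0.35  0.27 -6.14] w 0.046
```

View pics/w2.png

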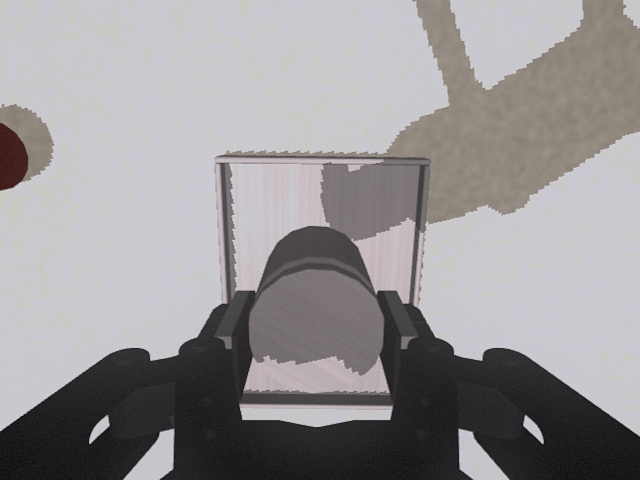

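The wrist view shows the piston upright in the grip, over the tray and aligned with its walls. Lowering.

Request:
{"method": "drive_tool", "body": {
  "steps": [
    [0,0.8,30,0,-1],
    [0,1,60,0,-1],
    [0,1.2,78,0,-1],
    [0,1.5,86,0,-1],
    [0,1.5,86,0,-1]
  ]
}}

```text
clock: 8.4
position: [0.4805, 0.2789, 0.0262]
ee_rot: [-0.002, 0.779, 0.626, -0.004]
contact_force: [-0.6, -0.0, -6.6]
width: 0.046
```

```bash
python3 -c "
from h import *
delta([.481,.280,.0205],1.353)"
```

```text
t 8.4 pos [0.4805 0.2789 0.0262] shift [1.2 0.3 5.7] turn 0.001 tilt [-0.0081 -0.0017 -1.    ] F [-0.55 -0.04 -6.65] w 0.046
```

Request:
{"method": "drive_tool", "body": {
  "steps": [
    [0,0,2,0,-1],
    [0,0,4,0,-1],
    [0,0,5,0,-1],
    [0,0,5.5,0,-1]
  ]
}}

```text
clock: 8.8
position: [0.4808, 0.279, 0.0212]
ee_rot: [-0.002, 0.779, 0.626, -0.003]
contact_force: [-1.0, 0.9, -6.8]
width: 0.0461
```

```bash
python3 -c "
from h import *
delta([.481,.280,.0205],1.353)"
```

```text
t 8.8 pos [0.4808 0.279  0.0212] shift [1.  0.  0.7] turn 0.001 tilt [-0.0072 -0.0013 -1.    ] F [-0.98  0.9  -6.82] w 0.0461
```

Request:
{"method": "drive_tool", "body": {
  "steps": [
    [0,0,0.7,0,-1],
    [0,0,1.4,0,-1],
    [0,0,1.4,0,-1]
  ]
}}

```text
clock: 9.1
position: [0.4809, 0.2791, 0.0207]
ee_rot: [-0.002, 0.779, 0.626, -0.003]
contact_force: [-2.9, -1.2, 0.2]
width: 0.046
```

```bash
python3 -c "
from h import *
delta([.481,.280,.0205],1.353)"
```

```text
t 9.1 pos [0.4809 0.2791 0.0207] shift [ 0.9 -0.1  0.2] turn 0.0011 tilt [-0.0066 -0.001  -1.    ] F [-2.85 -1.16  0.24] w 0.046
```

It's resting on the tray floor: the force has gone from -6.8 N to about 0. Releasing partway and rising.

Request:
{"method": "drive_tool", "body": {
  "steps": [
    [0,0,0,0,0.6],
    [0,0,0,0,0.6],
    [0,0,0,0,0.6],
    [0,0,0,0,0.6]
  ]
}}

```text
clock: 9.5
position: [0.4814, 0.2793, 0.021]
ee_rot: [-0.001, 0.779, 0.626, -0.002]
contact_force: [0.2, 1.5, 0.1]
width: 0.068
```

Request:
{"method": "drive_tool", "body": {
  "steps": [
    [0,0,-20,0,0.6],
    [0,0,-50,0,0.6],
    [0,0,-80,0,0.6],
    [0,0,-110,0,0.6],
    [0,0,-120,0,0.6]
  ]
}}

```text
clock: 10.0
position: [0.4841, 0.2803, 0.1443]
ee_rot: [-0.001, 0.779, 0.626, 0.001]
contact_force: [0.3, -0.2, 0.5]
width: 0.0681
```

```bash
python3 -c "
from h import *
im=manip.get_image('scene');cv2.imwrite('pics/s2.png',im)
delta([.6386,-.0478,.13])"
```

```text
t 10.05 pos [0.4841 0.2803 0.1444] shift [-287.2  221.4   13.8] turn -0.2167 tilt [ 5.0e-04  1.9e-03 -1.0e+00] F [0.08 0.59 0.88] w 0.0686
```

View pics/s2.png

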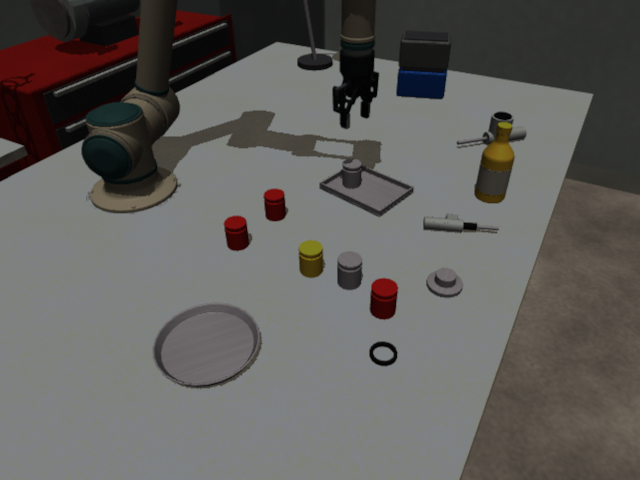

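Piston a stands upright in the tray at (352,174). Now piston b.

Request:
{"method": "drive_tool", "body": {
  "steps": [
    [-287,221,14,-0.217,1],
    [-287,221,14,-0.217,1],
    [-287,221,14,-0.217,1],
    [-287,221,14,-0.217,1],
    [-287,221,14,-0.217,1]
  ]
}}

```text
clock: 10.55
position: [0.5877, 0.056, 0.1316]
ee_rot: [-0.001, 0.707, 0.707, 0.0]
contact_force: [0.7, 1.2, 0.3]
width: 0.0854
```

```bash
python3 -c "
from h import *
delta([.6386,-.0478,.13])"
```

```text
t 10.55 pos [0.5877 0.056  0.1316] shift [-103.8   50.9    1.3] turn 0.0004 tilt [-0.0019  0.0022 -1.    ] F [0.69 1.17 0.3 ] w 0.0854
```

Request:
{"method": "drive_tool", "body": {
  "steps": [
    [-45,22,1,0,1],
    [-85,42,1,0,1],
    [-104,51,1,0,1],
    [-104,51,1,0,1],
    [-104,51,1,0,1]
  ]
}}

```text
clock: 11.05
position: [0.6375, -0.0472, 0.1289]
ee_rot: [-0.003, 0.707, 0.707, -0.0]
contact_force: [-1.0, -0.3, -0.1]
width: 0.0853
```

Run:
```python
from h import *
delta([.6386,-.0478,.016])
im=manip.get_image("wrist");cal=manip.get_calibration("wrist")
for p in [(.6386,-.0478),(.554,-.053)]:
    a=np.linspace(0,2*np.pi,40)
    s=proj("wrist",[[p[0]+.024*np.cos(t),p[1]+.024*np.sin(t),.06] for t in a],cal)
    cv2.polylines(im,[s.astype(int)],True,(0,255,0),1)
cv2.imwrite("pics/w3.png",im)
```

```text
t 11.05 pos [ 0.6375 -0.0472  0.1289] shift [ -1.    1.6 112.9] turn -0.0003 tilt [-0.0051  0.004  -1.    ] F [-0.95 -0.29 -0.13] w 0.0853
```

View pics/w3.png

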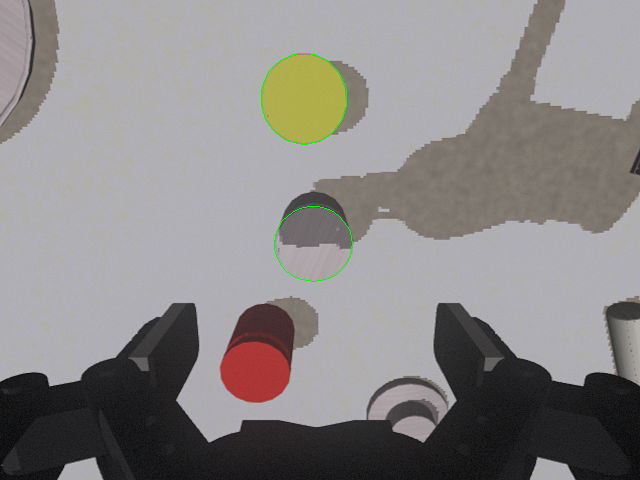

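The wrist view has piston b at (314,243) where predicted, with the red one well out of the way along x. Descending.

Request:
{"method": "drive_tool", "body": {
  "steps": [
    [-0.5,1,25,0,1],
    [-0.5,1,50,0,1],
    [-0.5,1,50,0,1]
  ]
}}

```text
clock: 11.4
position: [0.6343, -0.0441, 0.0761]
ee_rot: [-0.007, 0.706, 0.708, -0.002]
contact_force: [-0.8, 0.6, 0.6]
width: 0.0856
```

```bash
python3 -c "
from h import *
delta([.6386,-.0478,.016])"
```

```text
t 11.4 pos [ 0.6343 -0.0441  0.0761] shift [-4.1  5.  60. ] turn 0.0032 tilt [-0.0127  0.0058 -0.9999] F [-0.76  0.62  0.56] w 0.0856
```

Request:
{"method": "drive_tool", "body": {
  "steps": [
    [-4,5,0,0,1],
    [-4,5,0,0,1],
    [-4,5,0,0,1]
  ]
}}

```text
clock: 11.7
position: [0.6403, -0.0479, 0.0773]
ee_rot: [-0.006, 0.706, 0.708, -0.002]
contact_force: [0.2, -0.3, 0.3]
width: 0.0855
```

```bash
python3 -c "
from h import *
delta([.6386,-.0478,.016])"
```

```text
t 11.7 pos [ 0.6403 -0.0479  0.0773] shift [-0.3 -1.1 61.3] turn 0.0037 tilt [-0.0104  0.0054 -0.9999] F [ 0.18 -0.32  0.32] w 0.0855
```

Request:
{"method": "drive_tool", "body": {
  "steps": [
    [-0.3,-1,15,0,1],
    [-0.3,-1,30,0,1],
    [-0.3,-1,45,0,1],
    [-0.3,-1,58,0,1],
    [-0.3,-1,61,0,1]
  ]
}}

```text
clock: 12.2
position: [0.6379, -0.0477, 0.0153]
ee_rot: [-0.006, 0.706, 0.708, -0.002]
contact_force: [-0.1, 0.2, 0.4]
width: 0.0857
```

Request:
{"method": "drive_tool", "body": {
  "steps": [
    [0,0,0,0,1],
    [0,0,0,0,1]
  ]
}}

```text
clock: 12.4
position: [0.6384, -0.0478, 0.0159]
ee_rot: [-0.006, 0.706, 0.708, -0.002]
contact_force: [-0.7, 0.5, 0.1]
width: 0.0853
```

```bash
python3 -c "
from h import *
delta([.6386,-.0478,.016])"
```

```text
t 12.4 pos [ 0.6384 -0.0478  0.0159] shift [ 0.   0.2 -0.1] turn 0.0035 tilt [-0.0113  0.0056 -0.9999] F [-0.71  0.47  0.06] w 0.0853
```

Request:
{"method": "drive_tool", "body": {
  "steps": [
    [0,0,0,0,-1],
    [0,0,0,0,-1],
    [0,0,0,0,-1],
    [0,0,0,0,-1],
    [0,0,0,0,-1]
  ]
}}

```text
clock: 12.9
position: [0.639, -0.0482, 0.0169]
ee_rot: [-0.005, 0.706, 0.708, -0.002]
contact_force: [-1.8, -2.4, 5.7]
width: 0.0459
```

Request:
{"method": "drive_tool", "body": {
  "steps": [
    [0,0,0,0,-1],
    [0,0,-5,0,-1],
    [0,0,-10,0,-1],
    [0,0,-15,0,-1],
    [0,0,-15,0,-1]
  ]
}}

```text
clock: 13.4
position: [0.6395, -0.0483, 0.0321]
ee_rot: [-0.005, 0.706, 0.708, -0.001]
contact_force: [-0.2, -0.5, -6.3]
width: 0.0461
```

Request:
{"method": "drive_tool", "body": {
  "steps": [
    [0,0,0,0,-1],
    [0,0,0,0,-1],
    [0,0,0,0,-1],
    [0,0,0,0,-1],
    [0,0,0,0,-1]
  ]
}}

```text
clock: 13.9
position: [0.6394, -0.0482, 0.032]
ee_rot: [-0.005, 0.706, 0.708, -0.002]
contact_force: [-0.2, -0.6, -7.2]
width: 0.0461
```

```bash
python3 weigh.py pics/s3.png
```

```text
[ 5.00e-03 -5.00e-03 -7.02e+00] [0.49 0.43 0.54] first/second half z -7.01 -7.03
effort [ 0.0000e+00 -5.5697e+01 -2.2754e+01  2.0000e-02  9.0000e-02  0.0000e+00] mom [-0.009 -0.027  0.006]
mass est 0.716
t 15.4 pos [ 0.6395 -0.0483  0.0322] shift [  49.2 -140.1  -86.3] turn 0.0037 tilt [-0.0091  0.0049 -0.9999] F [ 0.35  0.3  -7.32] w 0.0459
```

View pics/s3.png

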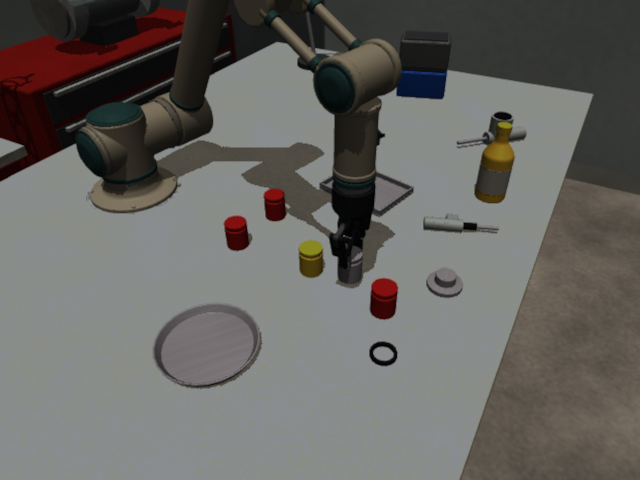

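Piston b weighs about 0.72 kg, so it's also heavy. It goes in the far half of the tray.

Request:
{"method": "drive_tool", "body": {
  "steps": [
    [0,0,-25,0,-1],
    [0,0,-55,0,-1],
    [0,0,-80,0,-1],
    [0,0,-90,0,-1],
    [0,0,-90,0,-1]
  ]
}}

```text
clock: 15.9
position: [0.6414, -0.0489, 0.1238]
ee_rot: [-0.003, 0.706, 0.708, -0.0]
contact_force: [0.3, 0.3, -7.1]
width: 0.0461
```

```bash
python3 -c "
from h import *
delta([.563,.262,.12],1.353)"
```

```text
t 15.9 pos [ 0.6414 -0.0489  0.1238] shift [311.1 -77.2   5.6] turn 0.2215 tilt [-0.0054  0.0042 -1.    ] F [ 0.27  0.28 -7.13] w 0.0461
```

Request:
{"method": "drive_tool", "body": {
  "steps": [
    [20,-5,0,0.03,-1],
    [50,-12,0,0.05,-1],
    [90,-22,0,0.08,-1],
    [130,-32,0,0.11,-1],
    [170,-42,0,0.14,-1]
  ]
}}

```text
clock: 16.4
position: [0.5968, 0.1221, 0.1225]
ee_rot: [-0.005, 0.754, 0.657, -0.002]
contact_force: [0.9, 0.3, -7.4]
width: 0.0457
```

```bash
python3 -c "
from h import *
delta([.563,.262,.12],1.353)"
```

```text
t 16.4 pos [0.5968 0.1221 0.1225] shift [133.9 -52.7   3.4] turn 0.0795 tilt [-0.0094  0.004  -0.9999] F [ 0.94  0.27 -7.39] w 0.0457
```

Request:
{"method": "drive_tool", "body": {
  "steps": [
    [40,-16,0,0.03,-1],
    [80,-32,1,0.06,-1],
    [115,-45,2,0.079,-1],
    [134,-52.7,2,0.079,-1],
    [134,-52.7,2,0.079,-1]
  ]
}}

```text
clock: 16.9
position: [0.5604, 0.2652, 0.1192]
ee_rot: [-0.006, 0.778, 0.628, -0.004]
contact_force: [-0.2, -0.2, -7.0]
width: 0.0457
```

Request:
{"method": "drive_tool", "body": {
  "steps": [
    [0,0,0,0,-1],
    [0,0,0,0,-1]
  ]
}}

```text
clock: 17.1
position: [0.5593, 0.2645, 0.1175]
ee_rot: [-0.007, 0.778, 0.628, -0.005]
contact_force: [-0.3, -0.2, -7.7]
width: 0.0464
```

```bash
python3 -c "
from h import *
cv2.imwrite('pics/w4.png',manip.get_image('wrist'))
delta([.563,.262,.0205],1.353)"
```

```text
t 17.15 pos [0.5598 0.2642 0.1179] shift [-1.5  5.2 97.4] turn 0.0035 tilt [-0.0159  0.0037 -0.9999] F [ 0.33 -0.17 -7.02] w 0.0457
```

View pics/w4.png

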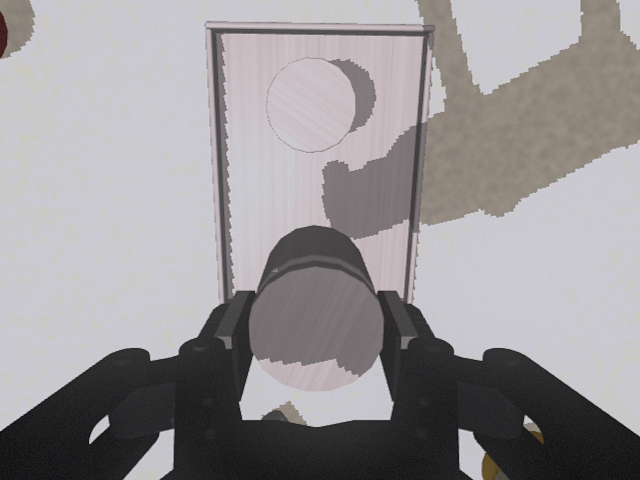

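Piston a is at (311,105) in the near half of the tray, and b is held well apart from it over the far half. Lowering.

Request:
{"method": "drive_tool", "body": {
  "steps": [
    [-0.5,2,30,0,-1],
    [-1,4,60,0,-1],
    [-1,4,80,0,-1],
    [-1,4,90,0,-1],
    [-1,4,90,0,-1]
  ]
}}

```text
clock: 17.65
position: [0.5612, 0.2615, 0.0264]
ee_rot: [-0.007, 0.779, 0.627, -0.007]
contact_force: [0.5, -0.7, -7.1]
width: 0.0459
```

```bash
python3 -c "
from h import *
delta([.563,.262,.0205],1.353)"
```

```text
t 17.65 pos [0.5612 0.2615 0.0264] shift [0.9 1.7 5.8] turn 0.0023 tilt [-0.0191  0.0025 -0.9998] F [ 0.46 -0.72 -7.06] w 0.0459
```

Request:
{"method": "drive_tool", "body": {
  "steps": [
    [0,0,2,0,-1],
    [0,0,3.5,0,-1],
    [0,0,4.5,0,-1],
    [0,0,4.5,0,-1]
  ]
}}

```text
clock: 18.05
position: [0.5615, 0.2617, 0.0225]
ee_rot: [-0.007, 0.779, 0.627, -0.006]
contact_force: [0.1, 0.1, -7.2]
width: 0.0461
```

```bash
python3 -c "
from h import *
delta([.563,.262,.0205],1.353)"
```

```text
t 18.05 pos [0.5615 0.2617 0.0225] shift [0.6 1.5 2. ] turn 0.0024 tilt [-0.018   0.0029 -0.9998] F [ 0.1   0.09 -7.23] w 0.0461
```

Request:
{"method": "drive_tool", "body": {
  "steps": [
    [0,0,0.7,0,-1],
    [0,0,1.3,0,-1],
    [0,0,2,0,-1],
    [0,0,2,0,-1]
  ]
}}

```text
clock: 18.45
position: [0.5616, 0.2618, 0.0211]
ee_rot: [-0.007, 0.779, 0.627, -0.006]
contact_force: [-0.9, -0.7, -2.4]
width: 0.0458
```

```bash
python3 -c "
from h import *
delta([.563,.262,.0205],1.353)"
```

```text
t 18.45 pos [0.5616 0.2618 0.0211] shift [0.4 1.3 0.6] turn 0.0025 tilt [-0.0174  0.0031 -0.9998] F [-0.94 -0.69 -2.41] w 0.0458
```

Request:
{"method": "drive_tool", "body": {
  "steps": [
    [0,0,0.7,0,-1],
    [0,0,0.7,0,-1],
    [0,0,0.7,0,0.6],
    [0,0,0.7,0,0.6],
    [0,0,0.7,0,0.6]
  ]
}}

```text
clock: 18.95
position: [0.5625, 0.2621, 0.0209]
ee_rot: [-0.006, 0.779, 0.627, -0.005]
contact_force: [0.5, 0.1, 0.5]
width: 0.0683
```

Request:
{"method": "drive_tool", "body": {
  "steps": [
    [0,0,0,0,0.6],
    [0,0,0,0,0.6]
  ]
}}

```text
clock: 19.15
position: [0.5628, 0.2622, 0.0211]
ee_rot: [-0.006, 0.779, 0.627, -0.005]
contact_force: [0.5, -0.2, -0.5]
width: 0.0685
```

Request:
{"method": "drive_tool", "body": {
  "steps": [
    [0,0,-20,0,0.6],
    [0,0,-50,0,0.6],
    [0,0,-80,0,0.6],
    [0,0,-110,0,0.6],
    [0,0,-150,0,0.6]
  ]
}}

```text
clock: 19.65
position: [0.564, 0.2613, 0.1711]
ee_rot: [-0.007, 0.779, 0.627, -0.006]
contact_force: [0.7, 0.4, -1.0]
width: 0.0685
```

Request:
{"method": "drive_tool", "body": {
  "steps": [
    [-40,0,-30,0,0.6],
    [-80,0,-30,0,0.6],
    [-120,0,-30,0,0.6],
    [-160,0,-30,0,0.6],
    [-160,0,-30,0,0.6]
  ]
}}

```text
clock: 20.15
position: [0.5292, 0.1008, 0.2015]
ee_rot: [-0.006, 0.78, 0.625, -0.007]
contact_force: [0.1, 0.4, -0.9]
width: 0.0683
```

```bash
python3 -c "
from h import *
a=manip.get_image('scene');b=manip.get_image('top')
cv2.imwrite('pics/s5.png',a);cv2.imwrite('pics/t5.png',b)
for d in manip.masks_of('top','piston_a_center'): print(d['conf'],d['location'],ray('top',d['location'],.064))
delta([.563,.262,.0205],1.353)"
```

```text
0.87 [176.9, 278.7] [[0.47548888 0.26699096 0.064     ]]
0.85 [353.3, 334.3] [[ 0.37458146 -0.0525184   0.064     ]]
0.52 [291.8, 326.7] [[0.38852323 0.05861224 0.064     ]]
t 20.3 pos [0.5307 0.1053 0.2014] shift [159.9   1.1 181. ] turn 0.0017 tilt [-0.017   0.004  -0.9998] F [-0.04 -0.75  0.52] w 0.0681
```

View pics/s5.png

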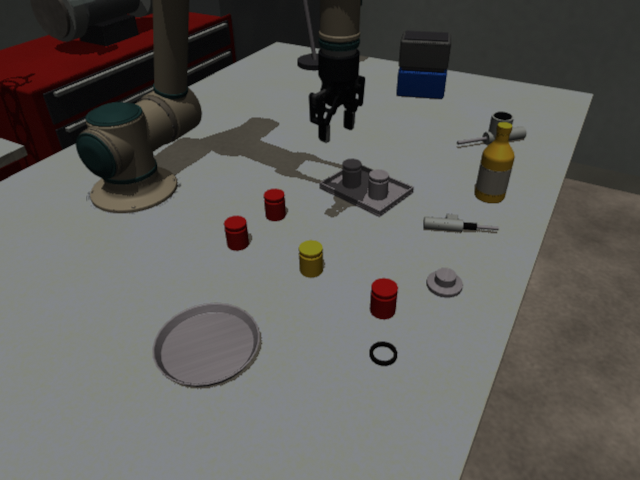

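View pics/t5.png

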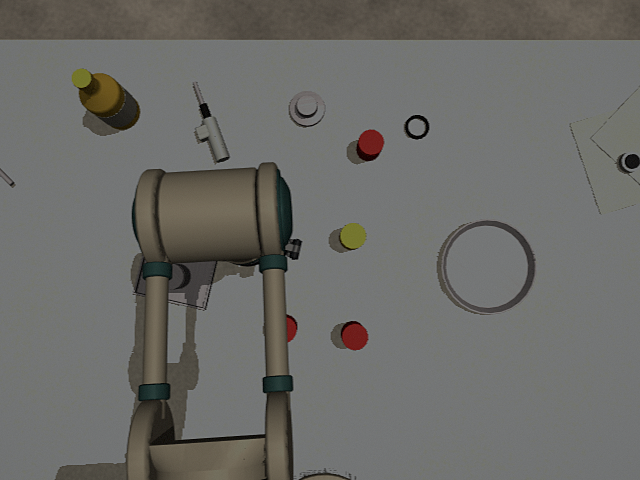

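Both pistons stand upright in the tray, at (352,174) and (378,186) in the scene view. The look-alikes haven't moved and the arm is clear. Handing in.

```bash
python3 -c "
from rig import manip
print(manip.sign_off())"
```

```text
the job is handed in; nothing more can be done
None
```

Both steel pistons turned out to be heavy, so both now stand in the rectangular tray. I lifted each about 15 mm off the bench and held it still. From the averaged wrist force, piston a weighs about 0.73 kg and piston b about 0.72 kg.

- **Final check:** the last scene picture shows both upright in the tray, one in the near half and one in the far half, not touching. The red and yellow look-alikes haven't moved, and the gripper was about 0.2 m up and clear. The wrist force was about zero after each release, and I handed in at about 20 s.
- **Not fully confirmed:** in the last top picture the arm hid the far half of the tray. The network found only piston a in the tray there, so piston b's place rests on the scene picture and the arm's measured position.
- **Slight tilt:** the tool leaned about 1° while setting piston b down. The piston still stood upright after release.

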